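# Move the lift-off dust door to the other drying box

## Task

Take the dust door off the shallow, empty drying box: pinch its two finger tabs together to draw the sprung hinge pin fully back, and lift the door straight off with the pin held back. Hang it, the same way round, on the deep box with the painted boards: lower it gently until you feel the axle fully home in both saddles (that box's hinge rail may be clamped a little higher), then let the pin spring out into its keeper hole and leave the door hanging still. Do not force the hinge, press the door hard against either box or drop it, and leave everything else on the table where it is.

Things in the scene. Friction and masses are not known exactly. Their poses are not given: they have to be found in the camera images.
- dust_door: Loose brown wooden door on an 8 mm steel axle, about 0.27 kg (varies). Origin: middle of the axle; y along the axle to the sprung pin, x out of the front, z up. Panel 150 mm wide, 5 thick, hanging 3 to 108 mm below the axle. Axle from y -100 to +96; shoulder discs (18 mm) at y +-79.5 leave 2.5 mm play each way between saddles. Swings freely. Starts on the shallow box, pin in keeper.
- hinge_pin (a joint): Sprung pin, 6 mm thick, in the axle's +y end. 0 = fully out (tip at door y 108 mm, in the keeper hole), 0.014 m = drawn back to its stop (tip at 94 mm; clear of the keeper from 0.0105). Spring 6 N out, 11.6 N at the stop; it drives the pin out when the tabs are let go.
- fixed_tab (a point): Outer face of the door's fixed square tab (18 mm wide in x, up to 42 mm above the axle), at door y -26, z +30 mm. Pinch the two tabs from above along y at this height. Only the pin's tab gives, so the squeezed grip is 38 mm wide, centred at door y -7 mm.
- pin_tab (a point): Outer face, disc centre, of the pin's round-headed tab (24 mm disc, 4 mm thick): door y +26 mm, z +30 mm with the pin out. It moves 14 mm towards the fixed tab when squeezed, drawing the pin back.
- shallow_box: Fixed plywood drying box, 200 mm wide (y), 153 high, 75 mm deep, empty, a sponge on its top. Open front looks along its +x (away from the robot). Origin on the table straight below the middle of its hinge line (along its y, 165 mm up); body starts 28 mm behind it and runs to -x. Place and yaw vary; may be left or right.
- deep_box: Fixed plywood drying box, 200 mm wide (y), 153 high, 140 mm deep, painted boards on four levels inside. Open front looks along its +x (away from the robot). Origin on the table straight below the middle of its hinge line (along its y, 165 to 179 mm up); body starts 28 mm behind it and runs to -x. Place and yaw vary; may be left or right.
- shallow_seat (a point): Middle of the shallow box's hinge line, 165 mm up, where the door's origin is at the start. Two saddles (y 82 to 94 mm each side): U slots open at the top, 11 mm wide, floors 4 mm below the line (the seated axle lies on it), straight to 8 mm above, mouth flared to 24 mm wide at 15 mm above.
- deep_seat (a point): Middle of the deep box's hinge line with its rail at the lowest. The rail with saddles and keeper is clamped firmly 0 to 14 mm HIGHER than this; how much is not measured: feel for the floors. Two saddles (y 82 to 94 mm each side): U slots open at the top, 11 mm wide, floors 4 mm below the line (the seated axle lies on it), straight to 8 mm above, mouth flared to 24 mm wide at 15 mm above.
- shallow_keeper (a point): Centre of the closed 10 mm square hole in the shallow box's keeper, a plate 10 mm thick (y 100 to 110 mm from the hinge middle, +y end only), top 11 mm above the hinge line. Only the pin enters it; it stops the door lifting.
- deep_keeper (a point): Centre of the closed 10 mm square hole in the deep box's keeper with its rail at the lowest (it sits 0 to 14 mm higher, with the rail), a plate 10 mm thick (y 100 to 110 mm from the hinge middle, +y end only), top 11 mm above the hinge line. Only the pin enters it; it stops the door lifting.
- glue_bottle: White glue bottle, 52 mm diameter, 140 mm high. It stands upright; origin at the centre of its underside, z up. A bystander.
- paint_jar: Small paint jar, 40 mm diameter, 50 mm high. It stands upright; origin at the centre of its underside, z up. A bystander.
- card_tube: Cardboard tube, 42 mm diameter, 100 mm high. It stands upright; origin at the centre of its underside, z up. A bystander.
- water_cup: White cup, 72 mm wide at the rim, 85 mm high. It stands upright; origin at the centre of its underside, z up. A bystander.
- sponge: Sponge block, 34 x 50 x 25 mm, on top of the shallow box, its centre 75 mm behind the hinge line; origin at the centre of its underside. A bystander.
- ink_bottle: Black ink bottle, 36 mm diameter, 70 mm high. It stands upright; origin at the centre of its underside, z up. A bystander.
Not all that is in view belongs to the job. Leave any blue or purple look-alike of the dust_door alone.

How it is judged:
By the outcome, as a careful person would: the job done as asked, in the order asked, and still so for the second after the job is handed in, with the robot touching nothing.
It also fails if it takes over 58 s, if anything falls off the work surface, if the arm or the gripper's body presses on something with over 40 N, if the wrist force passes 120 N, or if a joint passes its speed limit or range.

## Robot

A 6-joint arm with a two-finger parallel gripper is mounted at the origin on the work surface. World frame = base frame: x ahead of the robot, y to its left, z up, the work surface at z = 0. Lengths are in m, angles in rad, forces in N, time in s.
With the tool pointing down it reaches from about 0.25 to 0.775 m from the base axis. Payload 8.9 kg.
Tool frame: the origin (TCP) lies midway between the tips of the shut fingers; the grasp point (between the pads) lies 19 mm behind it; z points along the fingers, y is the line along which they close (so a half turn about z gives the same grasp; the last joint's range is limited). The gripper opens to 85 mm and grips with 20 to 120 N. Pads are 22 mm wide; open, the fingers measure 114 mm over their backs; the gripper's body (76 mm by 85 mm) begins 54 mm behind the grasp point. The pads swing forward as they close: fully open they stand 13 mm farther back than shut.
Start: joints at [1.205, 0.291, -0.153, 1.127, 0, 1.431], TCP at [0.118, 0.512, 0.231] pointing down, gripper open.
Joint ranges: [-2.52, 2.52], [-0.91, 1.74], [-1.3, 1.37], [-1.96, 2.02], [-1.52, 1.47], [-3.14, 3.14]. Speed limits (rad/s): [2.22, 2.22, 2.79, 3.14, 3.14, 3.14].

## Interface

Orientations are given as a rotation vector (axis times angle).
In Python, from plant import env, cams, order gives the robot as it stands.
- The arm moves only by the tool play_rows, never from a script. Its argument "motion" is a list of rows, each a list of 7 numbers: the turn, a rotation vector about the tool's x, y, z in degrees, then the shift along the tool's x, y, z in units of 40 mm (1.0 is 40 mm), then the finger opening in mm, from 0 to 85.4. A call has 1 to 8 rows; each row shifts and turns the commanded pose from where the row before left it, along the tool's axes as they then stand; what a row does not reach is not made up. A row lasts 1/10 s, in which the tool goes at most 50 mm and 8.59 degrees, less where a joint would pass 70% of its speed; a pose out of reach is approached as far as the arm can. A call is refused whole if a number of a shift passes 1 or a number of a turn 8.59, either way. A call with a gripper value outside its range is refused whole. The fingers move at their own pace and stop on an object; the grip force is fixed at half the most. Time passes only in rows, so rows that do not move let the fingers close. It gives the time, the measured TCP pose, the force, the opening and the grip force at its end, in the units of the state.
- env.get_obs(): the state, without advancing time (a new reading comes with each control period).
- cams.camera(name): name is "scene" or "top" or "wrist"; returns a dict with "pixels" (480x640x3 uint8, red, green, blue), "range_z" (480x640 float32, m along the optical axis (not along the pixel's ray), 0 where there is no reading), "fx", "fy", "cx", "cy" (pixels), "dist_coeffs" ([k1, k2, p1, p2, k3] as OpenCV has them; the pictures are not rectified), "R" (3x3) and "t" (3): a world point X has camera coordinates R X + t; the wrist camera has in their place "hand_eye" (4x4, takes a point from camera to tool coordinates, whose origin is the TCP and whose axes are the flange's). Camera axes: x right, y down, z forward; pixel columns grow to the right and rows downward; lengths in m; the calibration is good to about 2 mm. A picture is of the moment at which its call begins: read the wrist's pose just before it.
- order.hand_in(): hands the job in; it is judged then, once.
The state is a dict: "time_s": time; "joints": joint angles; "joint_velocities": joint speeds; "joint_torque": joint torques, N m; "tool_pos": TCP position; "tool_rot": TCP orientation; "contact_force": force on the tool from outside, world axes, zero at the start; "moment": the same for the moment, N m; "grip_width": opening from 0.0 (shut) to 1.0 (fully open); "grasp_force": force on a finger pad.
Only numpy, scipy, OpenCV 4.12 (cv2) and the standard library are available. Lean on these libraries where they do the work, as an engineer would, in place of code of your own. Each camera call takes 0.05 s, during which the arm holds its last target. There are 200 camera calls.

## Working session

There is one attempt and no reset: what is moved stays moved. The work goes in short steps, Python scripts to look and compute and a tool call to move; the robot and the scene stay as the last step left them, time stands still between calls to the robot, and variables do not carry over. Pictures are saved under pics/ and viewed, at most 10 in all, crops included, and the job is handed in when it is done.

Besides the shell and the picture viewer there is one more tool, called after "Request:" by a JSON object that holds its "fn" and its "kwargs", one argument or row to a line. play_rows: Moves the arm, as the interface text tells. Its arguments: {"type":"object","properties":{"motion":{"type":"array"}},"required":["motion"]}

```bash
ls; mkdir -p pics
python3 - <<'E'
from plant import env,cams,order
import cv2,numpy as np,pickle
print(env.get_obs())
d={}
for n in("scene","top"):
    c=cams.camera(n);d[n]=c
    cv2.imwrite(f"pics/{n}0.png",c["pixels"][:,:,::-1])
    print(n,c["fx"],c["cx"],c["dist_coeffs"],c["R"],c["t"])
pickle.dump(d,open("c0.pkl","wb"))
E
```

```text
pics
{'time_s': 0.0, 'joints': array([ 1.20466959e+00,  2.91276567e-01, -1.54133579e-01,  1.12668128e+00,
        1.88880763e-05,  1.43149832e+00]), 'joint_velocities': array([-1.01968255e-03,  7.96452325e-05,  9.47539998e-04, -5.31295110e-04,
       -3.21858972e-04,  1.52522504e-03]), 'joint_torque': array([ 1.00566533e-03, -5.37145722e+01,  3.31371582e+01,  1.60872872e-02,
       -2.26747397e-04, -3.37579922e-05]), 'tool_pos': array([0.11789897, 0.5111454 , 0.23073152]), 'tool_rot': array([-3.55499612e-01, -3.12106892e+00,  1.96209786e-03]), 'contact_force': array([-0.82516131, -0.41294501, -0.01502242]), 'moment': array([ 0.0261597 , -0.04763341, -0.04180662]), 'grasp_force': 0.0, 'grip_width': 1.0012617310767016}
scene 615.4076987985802 314.8317988813134 [-0.02452843  0.          0.          0.          0.        ] [[-0.10024934  0.99490689  0.01050473]
 [ 0.84302598  0.09054353 -0.5301972 ]
 [-0.52844798 -0.04429616 -0.84780928]] [ 0.10919492 -0.32332501  1.65370904]
top 524.1390149219012 318.46651856918976 [-0.09770077  0.          0.          0.          0.        ] [[ 6.95730978e-03 -9.99975755e-01  2.90362004e-04]
 [-9.96099930e-01 -6.95588399e-03 -8.79576276e-02]
 [ 8.79575149e-02  3.22718891e-04 -9.96124175e-01]] [-0.05401071  0.49141959  1.24390183]
```

View pics/scene0.png

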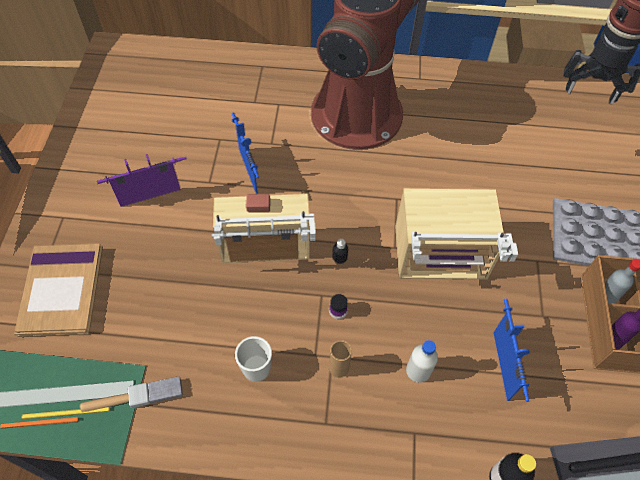

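View pics/top0.png

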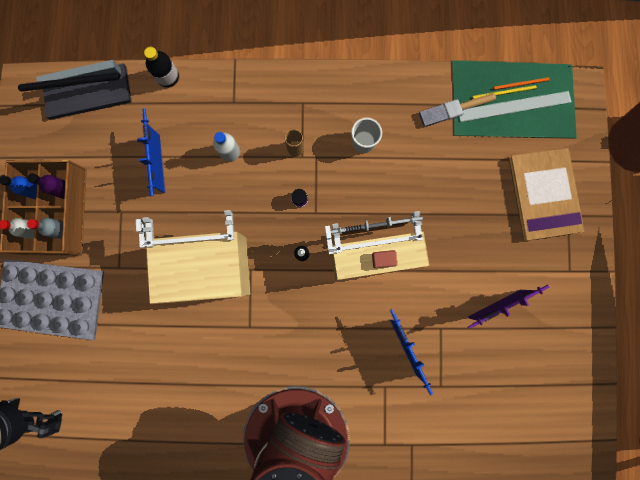

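The top view shows the shallow box at (378,255) with the sponge, and the steel axle with two tabs at its front at (375,226). The deep box is at (198,268), with the keeper at its left (+y) end near (143,228). Door candidates in the top view are the brown door on the shallow box at (375,226), blue at (150,152), blue at (411,350) and purple at (508,305). I choose the one on the shallow box and will check it in a crop.

```bash
cat > h.py <<'E'
import numpy as np,cv2,pickle
def cloud(c,R=None,t=None):
    K=np.array([[c["fx"],0,c["cx"]],[0,c["fy"],c["cy"]],[0,0,1]])
    v,u=np.mgrid[:480,:640]
    p=cv2.undistortPoints(np.stack([u,v],-1).reshape(-1,1,2).astype(np.float64),K,np.array(c["dist_coeffs"])).reshape(480,640,2)
    z=c["range_z"];P=np.dstack([p*z[...,None],z]).astype(float)
    R=c["R"] if R is None else R;t=c["t"] if t is None else t
    W=(P-np.array(t))@np.array(R)
    W[z<=0]=np.nan
    return W
def proj(c,X):
    K=np.array([[c["fx"],0,c["cx"]],[0,c["fy"],c["cy"]],[0,0,1]])
    return cv2.projectPoints(np.array(X,float).reshape(-1,3),cv2.Rodrigues(np.array(c["R"]))[0],np.array(c["t"]),K,np.array(c["dist_coeffs"]))[0].reshape(-1,2)
E
python3 - <<'E'
from h import *
d=pickle.load(open("c0.pkl","rb"))
for n in("top","scene"):
    W=cloud(d[n]);
    for nm,s in(("shallow",-1),("deep",1)):
        rgn=(W[...,0]>.2)&(W[...,0]<.6)&(W[...,1]*s>(-.0 if s<0 else .05))&(abs(W[...,1])<.42)
        rgb=d[n]["pixels"].astype(int)
        m=rgn&(abs(W[...,2]-.153)<.006)&(rgb[...,0]-rgb[...,2]>35)
        k=cv2.morphologyEx(m.astype(np.uint8),cv2.MORPH_OPEN,np.ones((5,5)))
        nl,l,st,_=cv2.connectedComponentsWithStats(k);i=1+st[1:,4].argmax();k=l==i
        p=W[k];print(n,nm,"z",p[:,2].mean(),cv2.minAreaRect((p[:,:2]*1000).astype(np.float32)))
        m=rgn&(W[...,2]>.160)&(W[...,2]<.23)&~((rgb[...,0]-rgb[...,2]>35))
        q=W[m];print("  hw",len(q),np.percentile(q,[2,50,98],axis=0).round(3).tolist())
t=d["top"]["pixels"];s=d["scene"]["pixels"]
r=lambda im,x,y,w,h:cv2.resize(im[y:y+h,x:x+w],(400,300),interpolation=cv2.INTER_CUBIC)
o=np.vstack([np.hstack([r(t,310,190,133,100),r(t,125,195,133,100)]),np.hstack([r(s,197,180,133,100),r(s,391,180,133,100)])])
cv2.imwrite("pics/m1.png",o[:,:,::-1])
E
```

```text
top shallow z 0.1535508699352297 ((423.1802062988281, -146.278076171875), (61.132328033447266, 120.48468780517578), 9.046804428100586)
  hw 1019 [[0.442, -0.268, 0.16], [0.489, -0.163, 0.167], [0.523, -0.069, 0.205]]
top deep z 0.15346968295501984 ((400.2905578613281, 220.2974395751953), (127.27117919921875, 201.1912078857422), 5.073521137237549)
  hw 911 [[0.453, 0.135, 0.162], [0.474, 0.286, 0.17], [0.523, 0.337, 0.189]]
scene shallow z 0.15154436538100385 ((423.0699462890625, -137.41268920898438), (58.45451354980469, 103.3744888305664), 6.8432464599609375)
  hw 908 [[0.449, -0.266, 0.16], [0.501, -0.161, 0.167], [0.532, -0.065, 0.204]]
scene deep z 0.15195030754743266 ((397.27239990234375, 221.56427001953125), (119.5481185913086, 201.78118896484375), 5.426649570465088)
  hw 1041 [[0.459, 0.137, 0.161], [0.479, 0.272, 0.169], [0.53, 0.34, 0.187]]
```

View pics/m1.png

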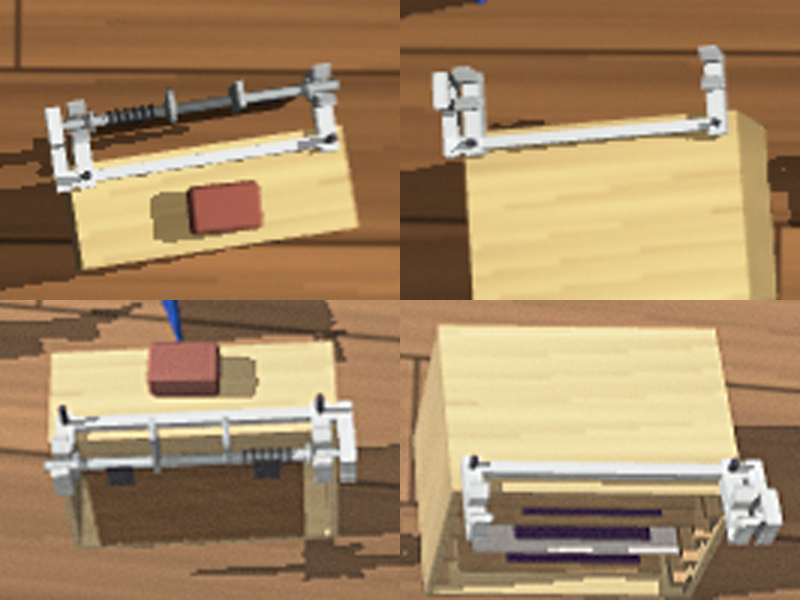

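The crop confirms it. The brown panel with the steel axle, tabs and spring hangs on the shallow box, with the keeper at the +y end. The deep box's saddles are empty and its keeper is also at +y. Next I fit the axle and saddles.

```bash
cat >> h.py <<'E'
from scipy.spatial.transform import Rotation as Ro
def wristcloud(env,cams):
    o=env.get_obs();c=cams.camera("wrist");T=np.eye(4);T[:3,:3]=Ro.from_rotvec(o["tool_rot"]).as_matrix();T[:3,3]=o["tool_pos"]
    M=np.linalg.inv(T@np.array(c["hand_eye"]));c["R"]=M[:3,:3];c["t"]=M[:3,3]
    return o,c,cloud(c)
def towards(o,pos,yaw_closeaxis):
    "delta from current tool: shift in tool axes (units 40mm) and turn about z deg; tool pointing down, tool y along world angle"
    R=Ro.from_rotvec(o["tool_rot"]).as_matrix()
    y=np.array([np.cos(yaw_closeaxis),np.sin(yaw_closeaxis),0]);
    if y@R[:,1]<0:y=-y
    z=np.array([0,0,-1.]);Rt=np.column_stack([np.cross(y,z),y,z])
    return R.T@(np.array(pos)-o["tool_pos"])/.04,np.degrees(Ro.from_matrix(R.T@Rt).as_rotvec())
E
python3 - <<'E'
from h import *
from plant import env,cams,order
o,c,W0=wristcloud(env,cams);print("HE",np.round(c["hand_eye"],3).tolist(),c["fx"])
print("Rtool",Ro.from_rotvec(o["tool_rot"]).as_matrix().round(3).tolist())
d=pickle.load(open("c0.pkl","rb"))
for n in("top","scene"):
    W=cloud(d[n]);rgb=d[n]["pixels"].astype(int)
    gray=(rgb.max(-1)-rgb.min(-1)<25)
    a=np.radians(8.5);ax=np.array([-np.sin(a),np.cos(a)])
    m=(W[...,1]<-.09)&(W[...,1]>-.24)&(W[...,0]>.485)&(W[...,0]<.55)&(W[...,2]>.155)&(W[...,2]<.175)&(rgb.max(-1)-rgb.min(-1)<40)
    p=W[m];v=cv2.fitLine((p[:,:2]*1000).astype(np.float32),cv2.DIST_HUBER,0,.01,.01).ravel();print(n,len(p),v, "yaw",np.degrees(np.arctan2(-v[0]*np.sign(v[1]),abs(v[1]))),p[:,2].mean())
    m=(W[...,1]<-.07)&(W[...,1]>-.26)&(W[...,0]>.485)&(W[...,0]<.55)&(W[...,2]>.185)&(W[...,2]<.22)
    print(" tabs",W[m].round(3)[np.argsort(W[m][:,1])].tolist())
E
```

```text
HE [[-0.0, -0.962, -0.275, 0.069], [1.0, -0.0, 0.0, 0.001], [-0.0, -0.275, 0.962, -0.142], [0.0, 0.0, 0.0, 1.0]] 414.58038397759054
Rtool [[-0.974, 0.225, -0.0], [0.225, 0.974, -0.001], [0.0, -0.001, -1.0]]
top 262 [ 1.5249267e-01 -9.8830462e-01  4.9901700e+02 -1.6297623e+02] yaw 8.771408 0.16851433325752735
 tabs [[0.496, -0.201, 0.205], [0.498, -0.2, 0.207], [0.5, -0.2, 0.208], [0.502, -0.2, 0.212], [0.496, -0.199, 0.189], [0.511, -0.199, 0.205], [0.498, -0.199, 0.205], [0.509, -0.199, 0.206], [0.513, -0.199, 0.206], [0.505, -0.198, 0.206], [0.496, -0.198, 0.208], [0.5, -0.198, 0.208], [0.502, -0.198, 0.209], [0.497, -0.198, 0.197], [0.499, -0.197, 0.199], [0.498, -0.197, 0.188], [0.501, -0.197, 0.204], [0.509, -0.197, 0.205], [0.502, -0.197, 0.189], [0.506, -0.197, 0.19], [0.513, -0.196, 0.207], [0.502, -0.196, 0.209], [0.51, -0.196, 0.209], [0.504, -0.196, 0.194], [0.506, -0.196, 0.21], [0.508, -0.196, 0.194], [0.504, -0.196, 0.211], [0.511, -0.195, 0.201], [0.513, -0.195, 0.202], [0.509, -0.195, 0.202], [0.513, -0.195, 0.187], [0.486, -0.154, 0.198], [0.488, -0.153, 0.2], [0.494
[... 1467 characters left out ...]
194, 0.187], [0.515, -0.193, 0.203], [0.519, -0.193, 0.198], [0.514, -0.193, 0.209], [0.52, -0.192, 0.203], [0.52, -0.192, 0.207], [0.493, -0.15, 0.202], [0.497, -0.15, 0.204], [0.501, -0.149, 0.204], [0.502, -0.149, 0.208], [0.491, -0.149, 0.199], [0.506, -0.148, 0.207], [0.507, -0.148, 0.206], [0.509, -0.148, 0.202], [0.512, -0.148, 0.195], [0.513, -0.148, 0.193], [0.509, -0.148, 0.206], [0.512, -0.148, 0.202], [0.498, -0.148, 0.202], [0.513, -0.147, 0.2], [0.497, -0.147, 0.206], [0.501, -0.147, 0.205], [0.505, -0.146, 0.206], [0.507, -0.146, 0.202], [0.507, -0.146, 0.205], [0.511, -0.146, 0.193], [0.512, -0.146, 0.191], [0.511, -0.146, 0.201], [0.513, -0.146, 0.2], [0.511, -0.145, 0.205]]
```

Request:
{"fn": "play_rows", "kwargs": {
  "motion": [
    [0,0,-7.5,0,0,-0.7,85],
    [0,0,-7.5,0,0,-0.7,85],
    [0,0,-7,0,0,-0.6,85],
    [0,0,0,-0.75,-0.78,0,85],
    [0,0,0,-0.75,-0.78,0,85],
    [0,0,0,-0.75,-0.78,0,85],
    [0,0,0,-0.75,-0.78,0,85],
    [0,0,0,-0.75,-0.78,0,85]
  ]
}}

```text
time_s: 0.95
tool_pos: [0.2917, 0.3797, 0.3112]
tool_rot: [0.247, -3.132, 0.0]
contact_force: [1.1, -0.0, -0.2]
grip_width: 0.997
grasp_force: 0.0
```

Request:
{"fn": "play_rows", "kwargs": {
  "motion": [
    [0,0,0,-0.75,-0.78,0,85],
    [0,0,0,-0.75,-0.78,0,85],
    [0,0,0,-0.75,-0.78,0,85],
    [0,0,0,-0.75,-0.78,0,85],
    [0,0,0,-0.75,-0.78,0,85],
    [0,0,0,-0.6,-0.6,0,85],
    [0,0,0,0,0,0,85]
  ]
}}

```text
time_s: 1.65
tool_pos: [0.4934, 0.2278, 0.3104]
tool_rot: [0.241, -3.132, 0.002]
contact_force: [-0.2, 0.8, 0.8]
grip_width: 0.991
grasp_force: 0.0
```

Run:
```python
from h import *
from plant import env,cams,order
o,c,W=wristcloud(env,cams);print(o["tool_pos"],o["tool_rot"],o["contact_force"])
pickle.dump((o,c,W),open("deep.pkl","wb"));cv2.imwrite("pics/wd.png",c["pixels"][:,:,::-1])
print(towards(o,[.502,-.172,.31],np.radians(99)))
```

```text
[0.49343426 0.22781489 0.3103769 ] [ 2.40509727e-01 -3.13218355e+00  1.50502001e-03] [-0.15879484  0.83080908  0.76089447]
(array([ 1.31438683, -9.91087451,  0.01909148]), array([-0.05388392, -0.0150659 , -0.2181365 ]))
```

View pics/wd.png

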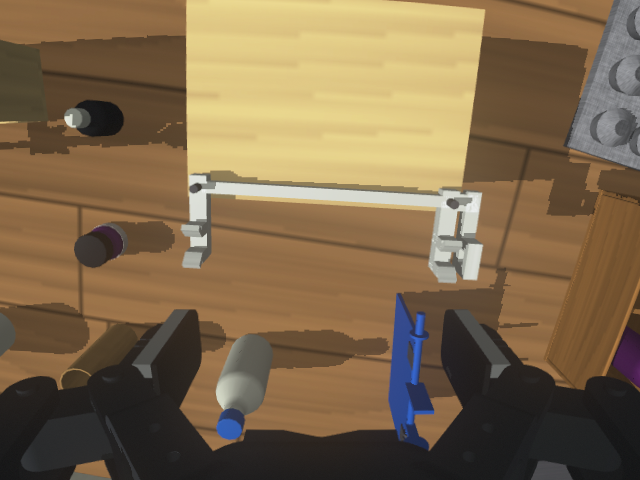

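The deep box's empty saddle prongs show clearly at (192,230)/(192,260) and (447,243)/(443,273), with the keeper at (472,260). Next I take the same view over the shallow box.

Request:
{"fn": "play_rows", "kwargs": {
  "motion": [
    [0,0,0,0.13,-0.99,0,85],
    [0,0,0,0.13,-0.99,0,85],
    [0,0,0,0.13,-0.99,0,85],
    [0,0,0,0.13,-0.99,0,85],
    [0,0,0,0.13,-0.99,0,85],
    [0,0,0,0.13,-0.99,0,85],
    [0,0,0,0.13,-0.99,0,85],
    [0,0,0,0.13,-0.99,0,85]
  ]
}}

```text
time_s: 2.5
tool_pos: [0.4985, -0.0893, 0.3115]
tool_rot: [-0.249, 3.132, 0.001]
contact_force: [1.7, -0.2, -0.3]
grip_width: 0.993
grasp_force: 0.0
```

Request:
{"fn": "play_rows", "kwargs": {
  "motion": [
    [0,0,0,0.13,-0.99,0,85],
    [0,0,0,0.13,-0.99,0,85],
    [0,0,0,0,0,0,85]
  ]
}}

```text
time_s: 2.8
tool_pos: [0.501, -0.1717, 0.3109]
tool_rot: [0.242, -3.132, 0.001]
contact_force: [-0.6, 0.5, 0.7]
grip_width: 0.997
grasp_force: 0.0
```

Run:
```python
from h import *
from plant import env,cams,order
o,c,W=wristcloud(env,cams);print(o["tool_pos"],o["tool_rot"])
pickle.dump((o,c,W),open("shal.pkl","wb"))
od,cd,Wd=pickle.load(open("deep.pkl","rb"))
r=lambda im,x,y,w,h:cv2.resize(im[y:y+h,x:x+w],(800,300),interpolation=cv2.INTER_CUBIC)
cv2.imwrite("pics/m2.png",np.vstack([r(c["pixels"],170,170,330,124),r(cd["pixels"],170,170,330,124)])[:,:,::-1])
for n,cc,w in(("sh",c,W),("dp",cd,Wd)):
    rgb=cc["pixels"].astype(int);m=(rgb.min(-1)>110)&(rgb.max(-1)-rgb.min(-1)<40)&(w[...,2]>.15)&(w[...,2]<.24)
    m[:170]=0;m[295:]=0
    print(n,m.sum(),np.histogram(w[m][:,2],np.arange(.15,.21,.003)))
```

```text
[ 0.50100982 -0.17173374  0.31087476] [ 2.41895524e-01 -3.13177038e+00  1.14149007e-03]
sh 8758 (array([  42,   54,  206, 4279,  162,  754, 1022,  335,  762,  488,  160,
          1,   17,   12,    0,   23,   37,   59,  265]), array([0.15 , 0.153, 0.156, 0.159, 0.162, 0.165, 0.168, 0.171, 0.174,
       0.177, 0.18 , 0.183, 0.186, 0.189, 0.192, 0.195, 0.198, 0.201,
       0.204, 0.207]))
dp 7534 (array([  17,    7,   47,   91,  120, 1500, 4003,   28,   35,   96,  348,
        731,  481,   30,    0,    0,    0,    0,    0]), array([0.15 , 0.153, 0.156, 0.159, 0.162, 0.165, 0.168, 0.171, 0.174,
       0.177, 0.18 , 0.183, 0.186, 0.189, 0.192, 0.195, 0.198, 0.201,
       0.204, 0.207]))
```

View pics/m2.png

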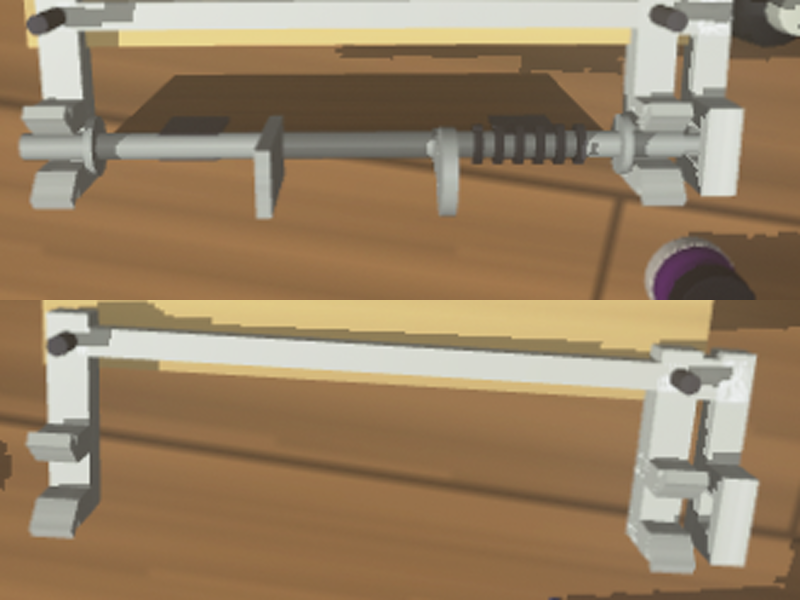

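The close view shows the tabs at about (270,165) and (447,170) of the upper crop. The left shoulder sits close to its saddle. The deep rail looks about 8 mm higher. Next I fit both hinge frames from the prong tops.

```bash
cat > fit.py <<'E'
from h import *
def hinge(f,yaw0,mid):
    o,c,w=f;rgb=c["pixels"].astype(int);m=(rgb.min(-1)>95)&(rgb.max(-1)-rgb.min(-1)<40)&(w[...,2]>.15)&(w[...,2]<.215)
    m[:170]=0;m[295:]=0
    P=w[m];
    a=np.radians(yaw0);mid=np.array(mid)
    for it in range(4):
        ex=np.array([np.cos(a),np.sin(a)]);ey=np.array([-np.sin(a),np.cos(a)])
        L=np.column_stack([(P[:,:2]-mid)@ex,(P[:,:2]-mid)@ey,P[:,2]])
        rail=L[(abs(L[:,1])<70)&(abs(L[:,1])<.07)&(L[:,0]<-.02)&(L[:,0]>-.05)]
        zr=np.median(rail[:,2]); 
        out=[]
        for s in(-1,1):
            q=L[(abs(L[:,1]*s-.088)<.0095)&(L[:,2]>zr+.0135)&(abs(L[:,0])<.02)]
            e=np.percentile(q[:,1],[3,97]);out.append((q,e,np.percentile(q[:,0],[2,98]),np.percentile(q[:,2],[50,95])))
        cy=(out[0][1].mean()+out[1][1].mean())/2
        cx=[x[2].mean() for x in out]
        a+=(-(cx[1]-cx[0])/.176);mid=mid+cy*ey+np.mean(cx)*ex
    return a,mid,zr,out,L,P,ex,ey
E
python3 - <<'E'
from fit import *
for n,y,m in(("shal",9,(.503,-.173)),("deep",5,(.493,.237))):
    f=pickle.load(open(n+".pkl","rb"));a,mid,zr,out,L,P,ex,ey=hinge(f,y,m)
    print(n,"yaw",np.degrees(a),mid,"railz",zr)
    for q,e,x,z in out:print("  y",e.round(4),"x",x.round(4),"z",z.round(4),len(q))
    k=L[(L[:,1]>.096)&(L[:,0]>-.013)&(L[:,0]<.02)&(L[:,2]>zr+.006)];print("  keeper y",np.percentile(k[:,1],[3,97]),"x",np.percentile(k[:,0],[3,97]),"z",np.percentile(k[:,2],[50,95]))
    r=L[(abs(L[:,1])<.07)&(abs(L[:,2]-zr)<.003)&(L[:,0]<-.015)];print("  rail yaw rel",np.degrees(np.arctan(-np.polyfit(r[:,1],r[:,0],1)[0])),r[:,0].mean())
    if n=="shal":
        o,c,w=f;Q=w[170:330].reshape(-1,3);Lq=np.column_stack([(Q[:,:2]-mid)@ex,(Q[:,:2]-mid)@ey,Q[:,2]])
        for s in(-1,1):
            t=Lq[(Lq[:,2]>.190)&(Lq[:,2]<.212)&(abs(Lq[:,1]-s*.024)<.012)&(abs(Lq[:,0])<.02)];print("  tab y",np.percentile(t[:,1],[3,50,97]).round(4),"x",np.percentile(t[:,0],[3,97]).round(4),"z",t[:,2].max(),len(t))
        ax=Lq[(abs(Lq[:,1])<.075)&(abs(Lq[:,2]-.168)<.004)&(abs(Lq[:,0])<.008)];print("  axle x",np.median(ax[:,0]),np.percentile(ax[:,2],[50,95]))
        for s in(-1,1):
            t=Lq[(abs(Lq[:,0])<.009)&(Lq[:,2]>.1705)&(Lq[:,2]<.1765)&(abs(Lq[:,1]-s*.079)<.008)];print("  shoulder",len(t),np.percentile(t[:,1],[3,50,97]).round(4))
    f0=towards(f[0],[mid[0],mid[1],.25],a+np.pi/2);print(f0)
E
```

```text
shal yaw 9.174519402731002 [ 0.50388492 -0.17297815] railz 0.1606457797071922
  y [-0.0933 -0.0821] x [-0.0146  0.0146] z [0.1787 0.1808] 389
  y [0.082  0.0934] x [-0.0148  0.0148] z [0.1786 0.181 ] 438
  keeper y [0.09894649 0.10969068] x [-0.01273577  0.01228259] z [0.17554017 0.17688733]
  rail yaw rel -0.129013440627658 -0.037976821447930846
  tab y [-0.026  -0.0235 -0.022 ] x [-0.0088  0.0085] z 0.2086624214779103 288
  tab y [0.0219 0.0235 0.0258] x [-0.0115  0.0105] z 0.2077823910065891 301
  axle x -0.0006457745571813375 [0.16804972 0.17022219]
  shoulder 178 [-0.0866 -0.0795 -0.0767]
  shoulder 161 [0.0771 0.0797 0.0867]
(array([-0.06708254, -0.04073391,  1.52186071]), array([-0.0392459 , -0.03154639, -0.34109452]))
deep yaw 5.316827233193164 [0.50754676 0.23085501] railz 0.1686033423447705
  y [-0.0949 -0.0836] x [-0.0147  0.0147] z [0.1864 0.1888] 428
  y [0.0801 0.092 ] x [-0.0146  0.0146] z [0.1866 0.1889] 456
  keeper y [0.09833173 0.10790341] x [-0.01278138  0.01209306] z [0.18354358 0.1847328 ]
  rail yaw rel 0.023840624023979733 -0.03818743632429792
(array([-0.36067407,  0.02266738,  1.50930777]), array([-0.0543485 , -0.01332852,  3.46503597]))
```

```bash
sed -i 's/range(4)/range(12)/' fit.py
python3 - <<'E'
from fit import *
for n,y,m in(("shal",9,(.503,-.173)),("deep",5.3,(.5076,.2308)),("deep",5.3,(.507,.237))):
    f=pickle.load(open(n+".pkl","rb"));a,mid,zr,out,L,P,ex,ey=hinge(f,y,m)
    print(n,np.degrees(a),mid,zr)
    for q,e,x,z in out:print("  y",e.round(4),"x",x.round(4),"z",z.round(4),len(q))
E
```

```text
shal 9.174519401788258 [ 0.50388492 -0.17297815] 0.1606457797071922
  y [-0.0933 -0.0821] x [-0.0146  0.0146] z [0.1787 0.1808] 389
  y [0.082  0.0934] x [-0.0148  0.0148] z [0.1786 0.181 ] 438
deep 5.316823799707251 [0.50754678 0.23085537] 0.16860568269651227
  y [-0.0933 -0.082 ] x [-0.0147  0.0147] z [0.1864 0.1888] 428
  y [0.0817 0.0936] x [-0.0146  0.0146] z [0.1866 0.1889] 455
deep 5.316823799707251 [0.50754678 0.23085537] 0.16860568269651227
  y [-0.0933 -0.082 ] x [-0.0147  0.0147] z [0.1864 0.1888] 428
  y [0.0817 0.0936] x [-0.0146  0.0146] z [0.1866 0.1889] 455
```

Request:
{"fn": "play_rows", "kwargs": {
  "motion": [
    [0,0,-0.34,-0.07,-0.22,0,85],
    [0,0,0,0,0,1,85],
    [0,0,0,0,0,1,85],
    [0,0,0,0,0,0.7,85],
    [0,0,0,0,0,0.4,85],
    [0,0,0,0,0,0.3,85],
    [0,0,0,0,0,0,72],
    [0,0,0,0,0,0,72]
  ]
}}

```text
time_s: 3.65
tool_pos: [0.5059, -0.1767, 0.176]
tool_rot: [-0.257, 3.13, -0.001]
contact_force: [0.2, 0.5, -0.4]
grip_width: 0.843
grasp_force: 0.0
```

Run:
```python
from fit import *
from plant import env,cams
o=env.get_obs();print(o["tool_pos"],o["contact_force"],o["grip_width"]*85)
a=np.radians(9.17);ey=np.array([-np.sin(a),np.cos(a)]);m=np.array([.50388,-.17298])-.007*ey
print(towards(o,[m[0],m[1],.1745],a+np.pi/2))
```

```text
[ 0.50592133 -0.17674726  0.17601911] [ 0.18870017  0.48824993 -0.37423814] 71.62515086179025
(array([ 0.0356963 , -0.07372904,  0.03798584]), array([-0.02400285,  0.03691823,  0.23282304]))
```

Request:
{"fn": "play_rows", "kwargs": {
  "motion": [
    [0,0,0.2,0.04,-0.07,0.03,72],
    [0,0,0,0,0,0,64],
    [0,0,0,0,0,0,60],
    [0,0,0,0,0,0,60]
  ]
}}

```text
time_s: 4.05
tool_pos: [0.5044, -0.1801, 0.1745]
tool_rot: [-0.25, 3.131, -0.0]
contact_force: [0.3, 1.9, 1.1]
grip_width: 0.706
grasp_force: 0.7
```

Run:
```python
from fit import *
from plant import env,cams
o=env.get_obs();print(o["tool_pos"],o["contact_force"],o["grip_width"]*85.4,o["grasp_force"])
a=np.radians(9.17);ey=np.array([-np.sin(a),np.cos(a)]);m=np.array([.50388,-.17298])-.007*ey
print(towards(o,[m[0],m[1],.1745],a+np.pi/2), "fy",o["contact_force"][:2]@ey)
o,c,W=wristcloud(env,cams);cv2.imwrite("pics/g1.png",c["pixels"][:,:,::-1])
```

```text
[ 0.50441312 -0.1801177   0.17445535] [0.26148107 1.87801849 1.07242884] 60.25543351919784 0.7167602207425716
(array([-0.01527887,  0.00329288, -0.00110876]), array([-0.00254555,  0.028798  , -0.02577503])) fy 1.812346372951803
```

View pics/g1.png

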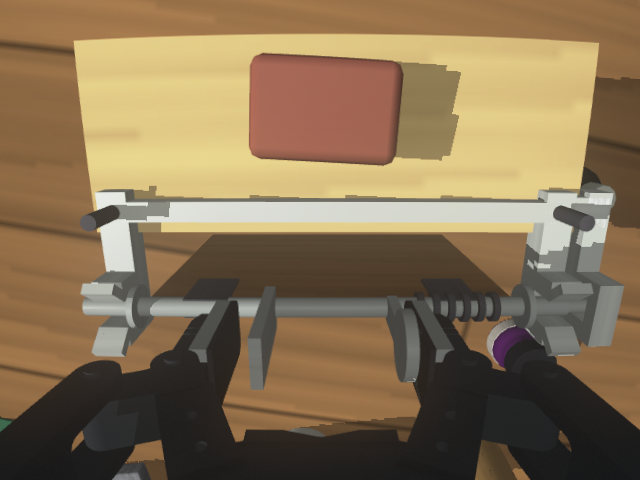

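The right pad touches the pin tab at (410,340). The left pad still has a gap to the fixed tab at (262,340), as it should. I keep closing gradually.

Request:
{"fn": "play_rows", "kwargs": {
  "motion": [
    [0,0,0,0,0,0,52],
    [0,0,0,0,0,0,46],
    [0,0,0,0,0,0,42],
    [0,0,0,0,0,0,41],
    [0,0,0,0,0,0,41]
  ]
}}

```text
time_s: 4.6
tool_pos: [0.5048, -0.1809, 0.175]
tool_rot: [-0.25, 3.131, -0.003]
contact_force: [-1.2, -0.0, 6.9]
grip_width: 0.484
grasp_force: 10.6
```

Run:
```python
from fit import *
from plant import env,cams
o=env.get_obs();a=np.radians(9.17);print(o["tool_pos"],o["contact_force"],o["grip_width"]*85.4,o["grasp_force"])
a=np.radians(9.17);ey=np.array([-np.sin(a),np.cos(a)]);m=np.array([.50388,-.17298])-.007*ey
print(towards(o,[m[0],m[1],.1745],a+np.pi/2), "fy",o["contact_force"][:2]@ey)
```

```text
[ 0.50475907 -0.18086715  0.17498173] [-1.23276765 -0.02970913  6.86105906] 41.3441010121156 10.62834917956934
(array([-0.00970145,  0.02318911,  0.01201013]), array([-0.10457709,  0.05441172, -0.03588662])) fy 0.16712971129101895
```

Request:
{"fn": "play_rows", "kwargs": {
  "motion": [
    [0,0,0,0,0,-0.02,38],
    [0,0,0,0,0,-0.02,34],
    [0,0,0,0,0,0,30],
    [0,0,0,0,0,0,30],
    [0,0,0,0,0,0,30]
  ]
}}

```text
time_s: 5.1
tool_pos: [0.5046, -0.1805, 0.176]
tool_rot: [-0.25, 3.131, -0.001]
contact_force: [1.2, -3.4, 5.4]
grip_width: 0.427
grasp_force: 62.0
```

Run:
```python
from fit import *
from plant import env,cams
o,c,W=wristcloud(env,cams);print(o["tool_pos"],o["tool_rot"],o["contact_force"],o["moment"],o["grip_width"]*85.4,o["grasp_force"])
cv2.imwrite("pics/g2.png",c["pixels"][190:430,60:640][:,:,::-1])
```

```text
[ 0.50464155 -0.1804829   0.17595595] [-2.50127717e-01  3.13091967e+00 -1.12252884e-03] [ 1.23063594 -3.387796    5.367176  ] [ 0.10789631 -0.03385418  0.01527363] 36.45784301448938 61.96054920517781
```

View pics/g2.png

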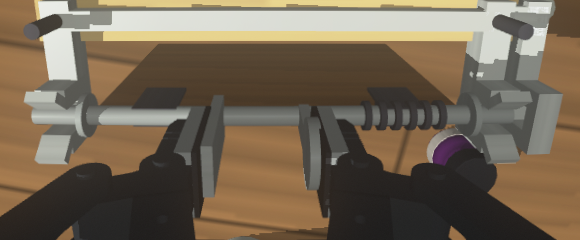

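The pinch is full: both pads are on the tabs at (213,140) and (313,140), and the pin is out of the keeper at (543,110). I lift slowly.

Request:
{"fn": "play_rows", "kwargs": {
  "motion": [
    [0,0,0,0,0,-0.05,30],
    [0,0,0,0,0,-0.1,30],
    [0,0,0,0,0,-0.1,30],
    [0,0,0,0,0,-0.1,30]
  ]
}}

```text
time_s: 5.55
tool_pos: [0.504, -0.1799, 0.1897]
tool_rot: [0.251, -3.131, -0.001]
contact_force: [0.3, -0.1, -4.1]
grip_width: 0.425
grasp_force: 60.4
```

Request:
{"fn": "play_rows", "kwargs": {
  "motion": [
    [0,0,0,0,0,-0.15,30],
    [0,0,0,0,0,-0.2,30],
    [0,0,0,0,0,-0.2,30],
    [0,0,0,0,0,0,30]
  ]
}}

```text
time_s: 5.95
tool_pos: [0.505, -0.1805, 0.2132]
tool_rot: [-0.25, 3.13, -0.002]
contact_force: [0.7, -0.0, -3.4]
grip_width: 0.429
grasp_force: 60.4
```

Request:
{"fn": "play_rows", "kwargs": {
  "motion": [
    [0,0,0,0,0,-0.5,30],
    [0,0,0,0,0,-0.8,30],
    [0,0,0,0,0,-0.8,30],
    [0,0,0,0,0,-0.6,30],
    [0,0,0,0,0,-0.2,30],
    [0,0,0,0,0,0,30],
    [0,0,0,0,0,0,30]
  ]
}}

```text
time_s: 6.65
tool_pos: [0.5039, -0.1799, 0.3263]
tool_rot: [0.25, -3.13, -0.001]
contact_force: [-0.6, -0.6, -4.1]
grip_width: 0.428
grasp_force: 62.2
```

Run:
```python
from fit import *
from plant import env,cams
o,c,W=wristcloud(env,cams);print(o["tool_pos"],o["tool_rot"],o["contact_force"],o["grip_width"]*85.4)
pickle.dump((o,c,W),open("held.pkl","wb"));cv2.imwrite("pics/held.png",c["pixels"][:,:,::-1])
R=Ro.from_rotvec(o["tool_rot"]).as_matrix();T=(W-o["tool_pos"])@R  # tool coords
rgb=c["pixels"].astype(int)
m=(T[...,2]>-.012)&(T[...,2]<.022)&(abs(T[...,1])<.115)&(abs(T[...,0])<.012)
q=T[m];h=np.histogram(q[:,1],np.arange(-.115,.116,.005))[0];print(h.tolist())
x=q[(abs(q[:,1]+.05)<.015)|(abs(q[:,1]-.085)<.003)];
for lo,hi in((-.10,-.095),(-.085,-.075),(-.06,-.035),(.095,.10)):
    z=q[(q[:,1]>lo)&(q[:,1]<hi)];print(lo,len(z),np.median(z,0).round(4),"topz",np.percentile(z[:,2],[5,50]).round(4))
print("ends y",np.percentile(q[:,1],[.3,99.7]))
```

```text
[ 0.50386041 -0.17992891  0.32632184] [ 2.50300188e-01 -3.13004005e+00 -1.49716279e-03] [-0.61461974 -0.62082701 -4.07845308] 36.526104178467
[0, 0, 0, 0, 82, 227, 231, 223, 205, 725, 319, 322, 316, 372, 366, 359, 280, 227, 154, 276, 581, 312, 326, 323, 311, 324, 460, 194, 154, 257, 289, 371, 395, 401, 365, 347, 377, 403, 222, 512, 462, 200, 230, 180, 0, 0]
  return _methods._mean(a, axis=axis, dtype=dtype,
  ret = um.true_divide(
Traceback (most recent call last):
IndexError: index -1 is out of bounds for axis 0 with size 0
```

View pics/held.png

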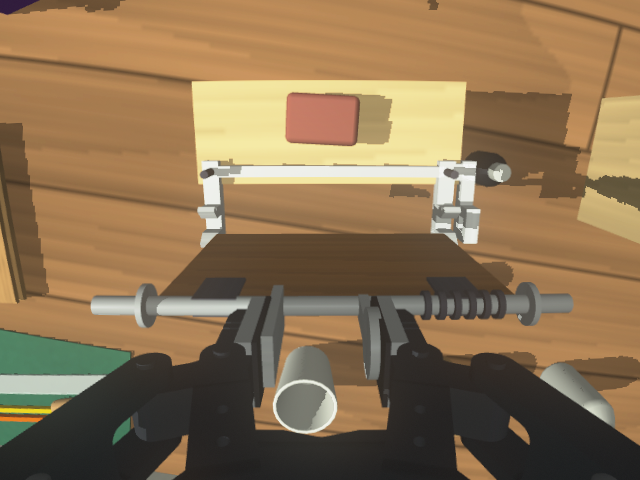

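The door is in hand, with shoulder discs at (146,305) and (530,303) and the axle ends at (92,305) and (572,303). Next I take a finer measurement in the tool frame and plan the move.

```bash
cat > held.py <<'E'
from fit import *
def held(o,c,W):
    R=Ro.from_rotvec(o["tool_rot"]).as_matrix();T=(W-o["tool_pos"])@R
    m=(T[...,2]>-.008)&(T[...,2]<.03)&(abs(T[...,1])<.115)&(abs(T[...,0])<.016)
    q=T[m]
    L=q[(q[:,1]>-.089)&(q[:,1]<-.078)];Rr=q[(q[:,1]>.092)&(q[:,1]<.098)];
    for n,z in(("L",L),("R",Rr)):print(n,len(z),np.percentile(z[:,0],[5,50,95]).round(4),"z",np.percentile(z[:,2],[3,10,50,95]).round(4))
    zt=np.percentile(np.vstack([L,Rr])[:,2],5)
    sh=q[(q[:,2]<zt-.002)&(abs(q[:,1])>.055)]
    for s in(-1,1):
        y=sh[sh[:,1]*s>0];print("sh",len(y),np.percentile(y[:,1],[3,50,97]).round(4),np.percentile(y[:,0],[5,50,95]).round(4))
    b=q[abs(q[:,1])>.085];print("ends",b[b[:,1]<0][:,1].min(),b[b[:,1]>0][:,1].max())
E
python3 - <<'E'
from held import *
held(*pickle.load(open("held.pkl","rb")))
o=pickle.load(open("held.pkl","rb"))[0]
a=np.radians(5.32);ey=np.array([-np.sin(a),np.cos(a)]);m=np.array([.50755,.23086])-.007*ey
print(towards(o,[m[0],m[1],.32],a+np.pi/2))
E
```

```text
L 497 [-0.0035  0.0005  0.003 ] z [0.0062 0.0065 0.0077 0.0104]
R 268 [-0.003   0.0008  0.0031] z [0.0073 0.0077 0.0088 0.0124]
sh 221 [-0.0715 -0.0697 -0.0687] [-0.0056 -0.0002  0.0048]
sh 155 [0.0844 0.0857 0.0874] [-0.0049 -0.0005  0.004 ]
ends -0.09255420945419435 0.10467125744128225
(array([-1.71167911,  9.94976992,  0.16620963]), array([ 0.05873803, -0.08678311,  3.824094  ]))
```

Request:
{"fn": "play_rows", "kwargs": {
  "motion": [
    [0,0,0,-0.1,0.4,0,30],
    [0,0,0,-0.15,0.8,0,30],
    [0,0,0,-0.18,0.98,0,30],
    [0,0,0,-0.18,0.98,0,30],
    [0,0,0,-0.18,0.98,0,30],
    [0,0,0,-0.18,0.98,0,30],
    [0,0,0,-0.18,0.98,0,30],
    [0,0,0,-0.18,0.98,0,30]
  ]
}}

```text
time_s: 7.5
tool_pos: [0.5108, 0.1103, 0.3269]
tool_rot: [0.251, -3.13, -0.0]
contact_force: [-0.2, -0.8, -3.7]
grip_width: 0.43
grasp_force: 62.2
```

Request:
{"fn": "play_rows", "kwargs": {
  "motion": [
    [0,0,0,-0.18,0.98,0,30],
    [0,0,0,-0.16,0.95,0,30],
    [0,0,0,-0.1,0.6,0,30],
    [0,0,2.0,-0.05,0.3,0,30],
    [0,0,1.8,0,0,0,30],
    [0,0,0,0,0,0,30],
    [0,0,0,0,0,0,30]
  ]
}}

```text
time_s: 8.2
tool_pos: [0.5126, 0.223, 0.3271]
tool_rot: [0.148, -3.137, 0.0]
contact_force: [0.4, 0.1, -3.3]
grip_width: 0.423
grasp_force: 62.2
```

Run:
```python
from held import *
from plant import env,cams
o,c,W=wristcloud(env,cams);held(o,c,W);pickle.dump((o,c,W),open("held2.pkl","wb"))
print(o["tool_pos"],o["tool_rot"],o["contact_force"])
a=np.radians(5.32);ey=np.array([-np.sin(a),np.cos(a)]);m=np.array([.50755,.23086])-.008*ey
print(towards(o,[m[0],m[1],.32],a+np.pi/2))
```

```text
L 503 [-0.0034  0.0008  0.003 ] z [0.0062 0.0065 0.0075 0.0102]
R 270 [-0.0032  0.001   0.0031] z [0.0076 0.0079 0.0089 0.0121]
sh 212 [-0.0715 -0.0698 -0.0685] [-0.0055  0.0003  0.0052]
sh 149 [0.0845 0.0858 0.0875] [-0.0046 -0.0002  0.0036]
ends -0.09238882500844253 0.10537004557409908
[0.5125566  0.22303355 0.32706371] [ 1.48261785e-01 -3.13686738e+00  3.57884157e-04] [ 0.40905517  0.12654623 -3.30552775]
(array([0.10625628, 0.00662448, 0.17672286]), array([-0.0097918 , -0.07063017,  0.09206015]))
```

Request:
{"fn": "play_rows", "kwargs": {
  "motion": [
    [-0.3,0,0.1,0.11,0,0,30],
    [0,0,0,0,0,0.4,30],
    [0,0,0,0,0,0.6,30],
    [0,0,0,0,0,0.7,30],
    [0,0,0,0,0,0.6,30],
    [0,0,0,0,0,0.4,30],
    [0,0,0,0,0,0.1,30],
    [0,0,0,0,0,0,30]
  ]
}}

```text
time_s: 9.05
tool_pos: [0.5084, 0.2227, 0.2156]
tool_rot: [0.143, -3.137, -0.008]
contact_force: [0.1, -0.0, -3.5]
grip_width: 0.427
grasp_force: 62.3
```

Run:
```python
from held import *
from plant import env,cams
o,c,W=wristcloud(env,cams)
cv2.imwrite("pics/d1.png",c["pixels"][:,:,::-1])
print(o["tool_pos"],o["tool_rot"],o["contact_force"],o["moment"])
a=np.radians(5.32);ey=np.array([-np.sin(a),np.cos(a)]);m=np.array([.50755,.23086])-.008*ey
print(towards(o,[m[0],m[1],.184],a+np.pi/2))
```

```text
[0.50838236 0.22267083 0.21564243] [ 0.14320107 -3.1373396  -0.00811388] [ 0.13548718 -0.0358346  -3.54563039] [-0.05479543  0.04052984  0.04995529]
(array([0.00116169, 0.00165552, 0.79108124]), array([ 0.29832766, -0.04212868, -0.0931979 ]))
```

View pics/d1.png

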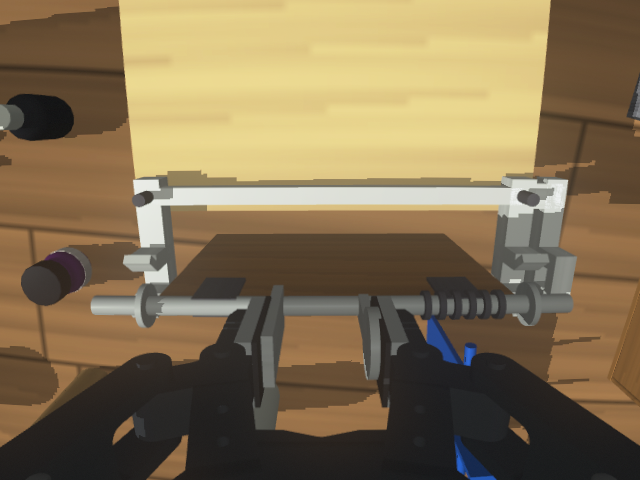

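The axle ends sit symmetrically over both saddles, (90–147,305) and (530–572,303). I lower gently, checking the force.

Request:
{"fn": "play_rows", "kwargs": {
  "motion": [
    [0,0,0,0,0,0.12,30],
    [0,0,0,0,0,0.12,30],
    [0,0,0,0,0,0.1,30],
    [0,0,0,0,0,0.08,30],
    [0,0,0,0,0,0.05,30],
    [0,0,0,0,0,0,30]
  ]
}}

```text
time_s: 9.7
tool_pos: [0.5085, 0.2231, 0.1966]
tool_rot: [0.144, -3.137, -0.008]
contact_force: [-0.5, -0.3, -2.9]
grip_width: 0.425
grasp_force: 62.2
```

Request:
{"fn": "play_rows", "kwargs": {
  "motion": [
    [0,0,0,0,0,0.05,30],
    [0,0,0,0,0,0.05,30],
    [0,0,0,0,0,0.05,30],
    [0,0,0,0,0,0,30]
  ]
}}

```text
time_s: 10.1
tool_pos: [0.5085, 0.2231, 0.1906]
tool_rot: [0.144, -3.138, -0.008]
contact_force: [0.6, 0.3, -3.6]
grip_width: 0.427
grasp_force: 62.2
```

Request:
{"fn": "play_rows", "kwargs": {
  "motion": [
    [0,0,0,0,0,0.04,30],
    [0,0,0,0,0,0.04,30],
    [0,0,0,0,0,0.025,30],
    [0,0,0,0,0,0,30]
  ]
}}

```text
time_s: 10.5
tool_pos: [0.5086, 0.2231, 0.1865]
tool_rot: [0.144, -3.138, -0.008]
contact_force: [0.2, 0.4, -2.9]
grip_width: 0.428
grasp_force: 62.2
```

Request:
{"fn": "play_rows", "kwargs": {
  "motion": [
    [0,0,0,0,0,0.025,30],
    [0,0,0,0,0,0,30]
  ]
}}

```text
time_s: 10.7
tool_pos: [0.5087, 0.2231, 0.1856]
tool_rot: [0.144, -3.138, -0.008]
contact_force: [0.3, -0.3, -3.6]
grip_width: 0.426
grasp_force: 62.2
```

Request:
{"fn": "play_rows", "kwargs": {
  "motion": [
    [0,0,0,0,0,0.02,30],
    [0,0,0,0,0,0,30]
  ]
}}

```text
time_s: 10.9
tool_pos: [0.5087, 0.2232, 0.1848]
tool_rot: [0.144, -3.138, -0.008]
contact_force: [0.4, -0.6, -2.9]
grip_width: 0.426
grasp_force: 62.2
```

Request:
{"fn": "play_rows", "kwargs": {
  "motion": [
    [0,0,0,0,0,0.02,30],
    [0,0,0,0,0,0,30]
  ]
}}

```text
time_s: 11.1
tool_pos: [0.5088, 0.2232, 0.1842]
tool_rot: [0.144, -3.138, -0.008]
contact_force: [0.1, -0.6, -1.8]
grip_width: 0.425
grasp_force: 62.8
```

Request:
{"fn": "play_rows", "kwargs": {
  "motion": [
    [0,0,0,0,0,0.02,30],
    [0,0,0,0,0,0,30]
  ]
}}

```text
time_s: 11.3
tool_pos: [0.5089, 0.2231, 0.1839]
tool_rot: [-0.144, 3.138, 0.008]
contact_force: [-1.8, -0.8, 4.2]
grip_width: 0.43
grasp_force: 64.8
```

Run:
```python
from plant import env
o=env.get_obs();print(o["tool_pos"],o["contact_force"],o["moment"])
```

```text
[0.50889241 0.22314283 0.18387052] [-1.78473827 -0.82752831  4.19273653] [-0.06132132  0.38442183  0.02404478]
```

Request:
{"fn": "play_rows", "kwargs": {
  "motion": [
    [0,0,0,0,0,0.015,30],
    [0,0,0,0,0,0,30]
  ]
}}

```text
time_s: 11.5
tool_pos: [0.5089, 0.2232, 0.1838]
tool_rot: [-0.144, 3.137, 0.008]
contact_force: [-3.0, -1.9, 9.4]
grip_width: 0.426
grasp_force: 65.9
```

Run:
```python
from held import *
from plant import env,cams
o,c,W=wristcloud(env,cams);held(o,c,W)
print(o["tool_pos"],o["contact_force"],o["moment"])
a,mid,zr,out,L,P,ex,ey=hinge((o,c,W),5.32,(.5075,.2309)) if 0 else [None]*8
a=np.radians(5.32);ex=np.array([np.cos(a),np.sin(a)]);ey=np.array([-np.sin(a),np.cos(a)]);m=np.array([.50755,.23086])
L=np.dstack([(W[...,:2]-m)@ex,(W[...,:2]-m)@ey,W[...,2]]).reshape(-1,3)
for s in(-1,1):
    q=L[(abs(L[:,1]*s-.088)<.004)&(abs(L[:,0])<.003)&(L[:,2]>.15)];print(s,len(q),np.percentile(q[:,2],[50,95]))
    t=L[(abs(L[:,1]*s-.088)<.0095)&(L[:,2]>.1838)&(abs(L[:,0])<.02)];print(np.percentile(t[:,:2],[3,97],axis=0).round(4).tolist(),np.percentile(t[:,2],[95]))
```

```text
L 1894 [-0.0114 -0.      0.015 ] z [-0.0053 -0.0045  0.0024  0.0139]
R 1263 [-0.0112  0.0001  0.0151] z [-0.0045 -0.0037  0.0029  0.0151]
sh 1 [-0.0762 -0.0762 -0.0762] [-0.0106 -0.0106 -0.0106]Traceback (most recent call last):
  File "<stdin>", line 3, in <module>
  File "held.py", line 11, in held
    y=sh[sh[:,1]*s>0];print("sh",len(y),np.percentile(y[:,1],[3,50,97]).round(4),np.percentile(y[:,0],[5,50,95]).round(4))
                                        ~~~~~~~~~~~~~^^^^^^^^^^^^^^^^^^
    return _quantile_unchecked(
        a, q, axis, out, overwrite_input, method, keepdims, weights)
    return _ureduce(a,
                    func=_quantile_ureduce_func,
    ...<5 lines>...
                    overwrite_input=overwrite_input,
                    method=method)
    r = func(a, **kwargs)
    result = _quantile(arr,
                       quantiles=q,
    ...<2 lines>...
                       out=out,
                       weights=wgt)
    slices_having_nans = np.isnan(arr[-1, ...])
                                  ~~~^^^^^^^^^
IndexError: index -1 is out of bounds for axis 0 with size 0
```

Run:
```python
from fit import *
from plant import env,cams
o,c,W=wristcloud(env,cams)
print(o["contact_force"],o["moment"])
a=np.radians(5.32);ex=np.array([np.cos(a),np.sin(a)]);ey=np.array([-np.sin(a),np.cos(a)]);m=np.array([.50755,.23086])
L=np.dstack([(W[...,:2]-m)@ex,(W[...,:2]-m)@ey,W[...,2]]).reshape(-1,3)
for lo,hi in((-.099,-.095),(-.093,-.083),(-.077,-.06),(.083,.093)):
    q=L[(L[:,1]>lo)&(L[:,1]<hi)&(abs(L[:,0])<.0045)&(L[:,2]>.165)&(L[:,2]<.182)];print(lo,len(q),np.percentile(q[:,2],[50,90,95]).round(4),np.median(q[:,0]).round(4))
for s in(-1,1):
    q=L[(L[:,1]*s>.07)&(L[:,1]*s<.0815)&(L[:,2]>.179)&(abs(L[:,0])<.008)];print("sh",s,len(q),np.percentile(q[:,1],[3,50,97]).round(4))
```

```text
[-2.95270322 -2.35095134  9.23959705] [-0.2653356   0.78007814  0.06459683]
-0.099 159 [0.1759 0.177  0.1771] 0.0002
-0.093 433 [0.1757 0.1768 0.177 ] -0.0002
-0.077 1077 [0.1756 0.1773 0.179 ] -0.0009
0.083 413 [0.1758 0.1768 0.1769] -0.0001
sh -1 211 [-0.0791 -0.0775 -0.0763]
sh 1 242 [0.0767 0.0779 0.0814]
```

The axle is level and on the floors: its top is at 177 mm at both ends and the shoulders are centred. I ease the press slightly and let the tabs open gradually.

Request:
{"fn": "play_rows", "kwargs": {
  "motion": [
    [0,0,0,0,0,-0.01,36],
    [0,0,0,0,0,0,39],
    [0,0,0,0,0,0,42],
    [0,0,0,0,0,0,46],
    [0,0,0,0,0,0,50],
    [0,0,0,0,0,0,54],
    [0,0,0,0,0,0,54]
  ]
}}

```text
time_s: 12.3
tool_pos: [0.5084, 0.2245, 0.1826]
tool_rot: [0.145, -3.137, -0.012]
contact_force: [-0.8, 6.7, -3.8]
grip_width: 0.628
grasp_force: 3.7
```

Run:
```python
from plant import env
o=env.get_obs();print(o["tool_pos"],o["contact_force"],o["moment"],o["grip_width"]*85.4,o["grasp_force"])
```

```text
[0.50835002 0.22448565 0.18258706] [-0.77000505  6.70949515 -3.8208423 ] [1.36341239 0.02565387 0.02663745] 53.617829409403065 3.6571781482689403
```

Request:
{"fn": "play_rows", "kwargs": {
  "motion": [
    [0,0,0,0,0,0.02,54],
    [0,0,0,0,0,0.01,54],
    [0,0,0,0,0,0,54]
  ]
}}

```text
time_s: 12.6
tool_pos: [0.5086, 0.2245, 0.1818]
tool_rot: [0.145, -3.138, -0.012]
contact_force: [-1.4, 7.2, -1.1]
grip_width: 0.629
grasp_force: 3.4
```

Request:
{"fn": "play_rows", "kwargs": {
  "motion": [
    [0,0,0,0,0,0.01,58],
    [0,0,0,0,0,0.01,62],
    [0,0,0,0,0,0.01,66],
    [0,0,0,0,0,0,70],
    [0,0,0,0,0,0,74],
    [0,0,0,0,0,0,74]
  ]
}}

```text
time_s: 13.2
tool_pos: [0.5087, 0.2231, 0.1807]
tool_rot: [0.143, -3.138, -0.008]
contact_force: [-0.3, 0.0, -0.4]
grip_width: 0.868
grasp_force: 0.0
```

```bash
cat > chk.py <<'E'
from fit import *
from plant import env,cams
import sys
o,c,W=wristcloud(env,cams)
print(o["tool_pos"],o["contact_force"],o["grip_width"]*85.4,o["grasp_force"])
a=np.radians(5.32);ex=np.array([np.cos(a),np.sin(a)]);ey=np.array([-np.sin(a),np.cos(a)]);m=np.array([.50755,.23086])
L=np.dstack([(W[...,:2]-m)@ex,(W[...,:2]-m)@ey,W[...,2]]).reshape(-1,3)
for lo,hi in((-.099,-.095),(-.093,-.083),(.083,.093)):
    q=L[(L[:,1]>lo)&(L[:,1]<hi)&(abs(L[:,0])<.0045)&(L[:,2]>.165)&(L[:,2]<.182)];print(lo,len(q),np.percentile(q[:,2],[50,90,95]).round(4),np.median(q[:,0]).round(4))
for s in(-1,1):
    q=L[(L[:,1]*s>.07)&(L[:,1]*s<.0815)&(L[:,2]>.179)&(abs(L[:,0])<.008)];print("sh",s,len(q),np.percentile(q[:,1],[3,50,97]).round(4))
    t=L[(L[:,2]>.2)&(L[:,2]<.218)&(abs(L[:,1]-s*.024)<.009)&(abs(L[:,0])<.02)];print("tab",len(t),np.percentile(t,[3,97],axis=0).round(4).tolist())
cv2.imwrite("pics/%s.png"%sys.argv[1],c["pixels"][:,:,::-1])
E
python3 chk.py r1
```

```text
[0.50874981 0.22306615 0.1807383 ] [-0.26981123  0.02901227 -0.39474826] 74.1508929377174 0.0
-0.099 165 [0.1759 0.1769 0.1771] 0.0002
-0.093 342 [0.176  0.1769 0.1771] 0.0001
0.083 448 [0.1759 0.1769 0.1773] -0.0003
sh -1 436 [-0.0813 -0.0789 -0.0701]
tab 1311 [[-0.0081, -0.0282, 0.2011], [0.0096, -0.0242, 0.2154]]
sh 1 275 [0.074  0.0754 0.0813]
tab 2895 [[-0.0105, 0.0194, 0.2008], [0.011, 0.0321, 0.2171]]
```

Request:
{"fn": "play_rows", "kwargs": {
  "motion": [
    [0,0,0,0,0.05,0,80],
    [0,0,0,0,0,-0.2,82],
    [0,0,0,0,0,-0.4,85],
    [0,0,0,0,0,-0.8,85],
    [0,0,0,0,0,-1,85],
    [0,0,0,0,0,-0.8,85],
    [0,0,0,0,0,-0.2,85],
    [0,0,0,0,0,0,85]
  ]
}}

```text
time_s: 14.05
tool_pos: [0.5092, 0.2247, 0.3182]
tool_rot: [-0.144, 3.136, 0.009]
contact_force: [0.3, 0.5, 0.0]
grip_width: 0.993
grasp_force: 0.0
```

```bash
python3 chk.py r2
python3 - <<'E'
from plant import cams
import cv2,numpy as np
a=cv2.imread("pics/r2.png")[150:390,120:520]
c=cams.camera("scene")["pixels"][:,:,::-1]
cv2.imwrite("pics/fin.png",np.hstack([cv2.resize(a,(400,300)),cv2.resize(c,(400,300))]))
cv2.imwrite("pics/fin.png",np.vstack([cv2.resize(a,(500,300)),cv2.resize(c[170:300,150:560],(500,159))]))
E
```

```text
[0.50924584 0.22468588 0.31820936] [0.25792744 0.54501784 0.02147732] 84.81458197476472 0.0
-0.099 61 [0.176  0.1771 0.1772] 0.0004
-0.093 159 [0.1757 0.177  0.1773] -0.0001
0.083 166 [0.1757 0.1769 0.1771] -0.0003
sh -1 729 [-0.0807 -0.0722 -0.0701]
tab 265 [[-0.0078, -0.0284, 0.2013], [0.0097, -0.0245, 0.2157]]
sh 1 65 [0.0748 0.0759 0.0771]
tab 309 [[-0.0106, 0.0195, 0.2014], [0.0109, 0.0233, 0.2151]]
```

View pics/fin.png

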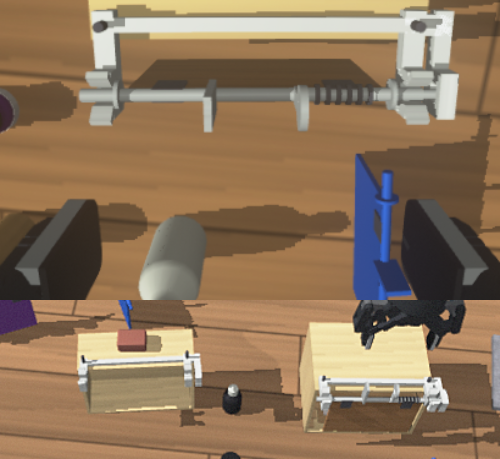

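The final view shows the door seated in both deep-box saddles, with the pin in the keeper at about (430,95). The tabs are 52 mm apart, so the pin is fully out. I wait a moment for it to settle, then hand in.

Request:
{"fn": "play_rows", "kwargs": {
  "motion": [
    [0,0,0,0,0,0,85],
    [0,0,0,0,0,0,85],
    [0,0,0,0,0,0,85],
    [0,0,0,0,0,0,85],
    [0,0,0,0,0,0,85],
    [0,0,0,0,0,0,85],
    [0,0,0,0,0,0,85],
    [0,0,0,0,0,0,85]
  ]
}}

```text
time_s: 14.95
tool_pos: [0.5086, 0.2245, 0.3167]
tool_rot: [0.144, -3.138, -0.008]
contact_force: [0.1, 0.3, -0.2]
grip_width: 0.994
grasp_force: 0.0
```

```bash
python3 -c "
from plant import order
print(order.hand_in())"
```

```text
the job is handed in; nothing more can be done
None
```

The dust door now hangs on the deep box, with its axle home in both saddles and the pin sprung into the keeper; I handed the job in at about 15 s, and no verdict came back.

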